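# Set the gray corrector balls on their matching seats

## Robot

A 6-joint arm with a two-finger parallel gripper is mounted at the origin on the work surface. World frame = base frame: x ahead of the robot, y to its left, z up, the work surface at z = 0. Lengths are in m, angles in rad, forces in N, time in s.
With the tool pointing down it reaches from about 0.325 to 0.925 m from the base axis. Payload 3.1 kg.
Tool frame: the origin (TCP) lies between the finger pads; the fingertips stand 25 mm ahead of it and the grasp point (between the pads) lies 6 mm ahead of it; z points along the fingers, y is the line along which they close (so a half turn about z gives the same grasp; the last joint's range is limited). The gripper opens to 85 mm and grips with 20 to 120 N. Pads are 22 mm wide; open, the fingers measure 114 mm over their backs; the gripper's body (76 mm by 85 mm) begins 54 mm behind the grasp point. The pads swing forward as they close: fully open they stand 13 mm farther back than shut.
Start: joints at [1.028, 0.217, 1.613, -0, 1.311, -0.112], TCP at [0.261, 0.568, 0.256] pointing down, gripper open.
Joint ranges: [-2.75, 2.75], [-0.78, 2.1], [0.31, 2.55], [-1.13, 4.27], [0.13, 2.63], [-2.58, 2.58]. Speed limits (rad/s): [2.79, 2.79, 3.14, 3.14, 3.14, 3.14].

## Interface

Orientations are given as a rotation vector (axis times angle).
In Python, from station import r gives the robot as it stands. The module is installed in compiled form; this text tells all that it offers.
- The arm moves only by the tool arm_command, never from a script. Its argument "moves" is a list of rows, each a list of 7 numbers: the shift along the tool's x, y, z in units of 25 mm (1.0 is 25 mm), then the turn, a rotation vector about the tool's x, y, z in rad, then the opening, from -1 (shut) to 1 (fully open). In form: [[dx, dy, dz, rx, ry, rz, claw], ...]. A call has 1 to 12 rows; each row shifts and turns the commanded pose from where the row before left it, along the tool's axes as they then stand; what a row does not reach is not made up. A row lasts 1/8 s, in which the tool goes at most 62.5 mm and 10.7 degrees, less where a joint would pass 70% of its speed; a pose out of reach is approached as far as the arm can. A call is refused whole if a number of a shift passes 1 or a number of a turn 0.188, either way. A call with a gripper value outside its range is refused whole. The fingers move at their own pace and stop on an object; "squeeze" is the grip in N (left out, the last holds). Time passes only in rows, so rows that do not move let the fingers close. It gives the time, the measured TCP pose, the force, the opening and the grip force at its end, in the units of the state.
- r.get_obs(): the state, without advancing time (a new reading comes with each control period).
- r.read_camera(name): name is "scene" or "side" or "wrist"; returns (picture, depth): 420x560x3 uint8, red, green, blue; 420x560 float32, m along the optical axis (not along the pixel's ray), 0 where there is no reading.
- r.camera_model(name): a dict with "mtx" (3x3 intrinsics, pixels), "position" and "rotation" of the camera in the world. Camera axes: x right, y down, z forward; pixel columns grow to the right and rows downward; lengths in m; the calibration is good to about 2 mm. The wrist camera is an equidistant fisheye: a pixel r from the principal point sees the ray r / f radians off the axis. A picture is of the moment at which its call begins: read the wrist's pose just before it. camera_model takes no time and is no camera call; for the wrist camera it gives the pose at the moment of the call.
- r.hand_in(): hands the job in; it is judged then, once.
The state is a dict: "time": time; "qpos": joint angles; "joint_vel": joint speeds; "tau": joint torques, N m; "eef_pos": TCP position; "orientation": TCP orientation; "contact_force": force on the tool from outside, world axes, zero at the start; "torque": the same for the moment, N m; "gripper_width": finger opening in m; "grasp_force": force on a finger pad.
Only numpy, scipy, OpenCV 4.12 (cv2) and the standard library are available. Lean on these libraries where they do the work, as an engineer would, in place of code of your own. Each camera call takes 0.05 s, during which the arm holds its last target. There are 200 camera calls.

## Task

Stow the four gray compass corrector balls on the four round wooden seats, each on the seat of its own size: the biggest ball on the biggest seat, and so on down to the smallest on the smallest. Each must stand upright on its foot, down inside the rim, set down and not dropped; leave the white dial ring and the aluminium magnet tube where they lie.

Things in the scene. Friction and masses are not known exactly. Their poses are not given: they have to be found in the camera images.
- ball_large: The biggest of the four corrector balls: steel painted dark gray, 64 mm diameter, standing loose on a flat dark foot disc 46 mm across and 8 mm thick that is hidden under it. Origin: centre of the foot's underside; z points up out of the ball; the ball's centre is 36 mm above the origin and its top 68 mm. About 550 g, may differ by a fifth.
- ball_medium: The second biggest of the four corrector balls: steel painted dark gray, 52 mm diameter, standing loose on a flat dark foot disc 36 mm across and 8 mm thick that is hidden under it. Origin: centre of the foot's underside; z points up out of the ball; the ball's centre is 30 mm above the origin and its top 56 mm. About 330 g, may differ by a fifth.
- ball_small: The second smallest of the four corrector balls: steel painted dark gray, 40 mm diameter, standing loose on a flat dark foot disc 26 mm across and 8 mm thick that is hidden under it. Origin: centre of the foot's underside; z points up out of the ball; the ball's centre is 24 mm above the origin and its top 44 mm. About 180 g, may differ by a fifth.
- ball_tiny: The smallest of the four corrector balls: steel painted dark gray, 28 mm diameter, standing loose on a flat dark foot disc 16 mm across and 8 mm thick that is hidden under it. Origin: centre of the foot's underside; z points up out of the ball; the ball's centre is 18 mm above the origin and its top 32 mm. About 70 g, may differ by a fifth.
- seat_large: The biggest of the four round dark wooden seats, a shallow open cup fixed to the bench: outer diameter 76 mm, rim 8 mm high and 4 mm thick, inner diameter 68 mm (its ball's diameter plus 4 mm), inner floor 3 mm above the bench. Origin: centre of its underside, at bench height; z up.
- seat_medium: The second biggest of the four round dark wooden seats, a shallow open cup fixed to the bench: outer diameter 64 mm, rim 8 mm high and 4 mm thick, inner diameter 56 mm (its ball's diameter plus 4 mm), inner floor 3 mm above the bench. Origin: centre of its underside, at bench height; z up.
- seat_small: The second smallest of the four round dark wooden seats, a shallow open cup fixed to the bench: outer diameter 52 mm, rim 8 mm high and 4 mm thick, inner diameter 44 mm (its ball's diameter plus 4 mm), inner floor 3 mm above the bench. Origin: centre of its underside, at bench height; z up.
- seat_tiny: The smallest of the four round dark wooden seats, a shallow open cup fixed to the bench: outer diameter 40 mm, rim 8 mm high and 4 mm thick, inner diameter 32 mm (its ball's diameter plus 4 mm), inner floor 3 mm above the bench. Origin: centre of its underside, at bench height; z up.
- dial_ring: Bystander: white enamel compass dial ring lying flat, 100 mm outer and 68 mm inner diameter, 5 mm thick, loose. Origin: centre of its underside, z up.
- magnet_tube: Bystander: aluminium heeling magnet tube lying on the bench, 104 mm long, 18 mm diameter with 20 mm square end caps, loose. Origin: under its middle at bench height; its length runs along x.
Mind the look-alikes: they are no part of the job. What is shaped like the ball_tiny but red is not meant.

How it is judged:
By the outcome, as a careful person would: the job done as asked, in the order asked, and still so for the second after the job is handed in, with the robot touching nothing.
It also fails if it takes over 125 s, if anything falls off the work surface, if the arm or the gripper's body presses on something with over 40 N, if the wrist force passes 120 N, or if a joint passes its speed limit or range.

## Working session

There is one attempt and no reset: what is moved stays moved. The work goes in short steps, Python scripts to look and compute and a tool call to move; the robot and the scene stay as the last step left them, time stands still between calls to the robot, and variables do not carry over. Pictures are saved under pics/ and viewed, at most 14 in all, crops included, and the job is handed in when it is done.

Besides the shell and the picture viewer there is one more tool, called after "Request:" in YAML: its name, and indented under it one key for each argument. arm_command: Moves the arm, as the interface text tells. Its arguments: {"type":"object","properties":{"moves":{"type":"array"},"squeeze":{"type":"number"}},"required":["moves"]}

```bash
mkdir -p pics; cat > h.py <<'E'
import numpy as np, cv2
from station import r
def snap(n,tag):
    m=r.camera_model(n); p,d=r.read_camera(n)
    cv2.imwrite(f'pics/{tag}.png',p[:,:,::-1]); np.savez(f'{tag}.npz',p=p,d=d,K=m['mtx'],t=m['position'],R=m['rotation'])
E
python3 - <<'E'
from h import *
for n in('scene','side'): snap(n,n+'0')
o=r.get_obs(); print(o['eef_pos'],o['orientation'],o['gripper_width'],o['time'])
for n in('scene','side','wrist'):
    m=r.camera_model(n); print(n,m['mtx'],m['position'],m['rotation'])
E
```

```text
[0.26062321 0.56731988 0.25507777] [-0.67134729 -3.06826278  0.0032423 ] 0.08546283952716514 0.1
scene [[425.04942343   0.         285.78691365]
 [  0.         425.04942343 206.80597564]
 [  0.           0.           1.        ]] [ 1.39268334 -0.23124857  0.57141592] [-1.80481575 -1.33570196  0.73485286]
side [[495.67715826   0.         274.27604998]
 [  0.         495.67715826 203.57587714]
 [  0.           0.           1.        ]] [ 0.48814522 -0.9213655   0.89917591] [-2.3143103   0.11516054 -0.07172019]
wrist [[325.1922621    0.         277.39959242]
 [  0.         325.1922621  210.74740303]
 [  0.           0.           1.        ]] [0.18473463 0.60321383 0.37264156] [2.39865614 1.53814291 0.25460531]
```

View pics/scene0.png

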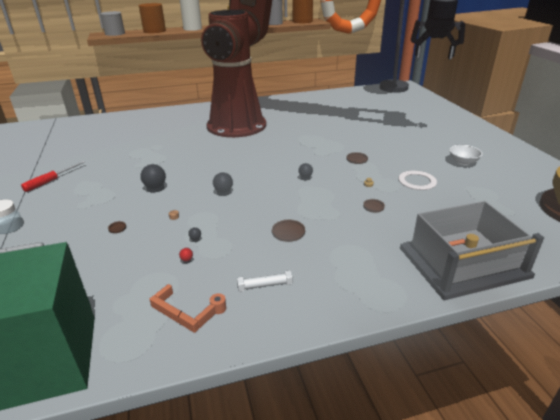

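View pics/side0.png

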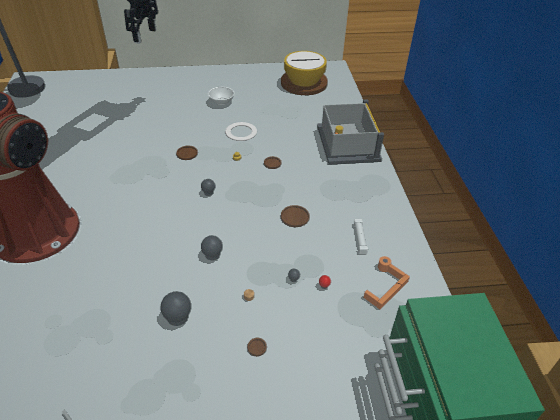

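The side view shows the balls at about (176,307), (212,247), (208,187) and (294,275). The seats are at (295,216), (187,153), (272,162) and (257,347), and the red look-alike is at (325,281). The scene view shows the same layout.

```bash
cat >> h.py <<'E'
def load(tag):
    return np.load(f'{tag}.npz')
def blob(f,uv,w=32):
    """contour of the thing at uv that differs from the bench colour around it"""
    u,v=uv; p=f['p'].astype(float); c=p[v-w:v+w,u-w:u+w]
    lab=cv2.cvtColor(c.astype(np.uint8),cv2.COLOR_RGB2LAB)
    g=lab[:,:,0]; t,_=cv2.threshold(g,0,255,cv2.THRESH_OTSU)
    m=(g<t).astype(np.uint8)
    n,L,s,ce=cv2.connectedComponentsWithStats(m)
    k=L[w,w]; m=(L==k).astype(np.uint8)
    q=max(cv2.findContours(m,cv2.RETR_EXTERNAL,cv2.CHAIN_APPROX_NONE)[0],key=cv2.contourArea)
    return q[:,0]+[u-w,v-w], s[k,4], ce[k]+[u-w,v-w]
def ray(f,uv):
    R=cv2.Rodrigues(f['R'])[0]
    uv=np.atleast_2d(uv).astype(float)
    d=np.c_[uv,np.ones(len(uv))]@np.linalg.inv(f['K']).T@R.T
    return f['t'],d/np.linalg.norm(d,axis=1,keepdims=True)
def plane(f,uv,z):
    t,d=ray(f,uv); return t+d*((z-t[2])/d[:,2])[:,None]
E
python3 - <<'E'
from h import *
np.set_printoptions(precision=4,suppress=True)
S=load('scene0');D=load('side0')
seats={'A':((289,230),(295,216)),'B':((357,158),(187,153)),'C':((374,206),(272,162)),'T':((117,227),(257,347))}
for k,v in seats.items():
    for f,uv in zip((S,D),v):
        q,a,c=blob(f,uv,26); P=plane(f,q,.004)[:,:2].astype(np.float32)
        (x,y),rad=cv2.minEnclosingCircle(P); print(k,a,x,y,2*rad, 2*np.sqrt(cv2.contourArea(P)/np.pi))
balls={'L':((153,176),(176,307),.036),'M':((222,183),(212,247),.03),'S':((305,171),(208,187),.024),'t':((195,234),(294,275),.018),'red':((186,255),(325,281),.018)}
for k,v in balls.items():
    for f,uv in zip((S,D),v):
        q,a,c=blob(f,uv,26); e=cv2.fitEllipse(q); print(k,a,plane(f,e[0],v[2])[0],e[0],e[1])
for k,v in {'ring':((418,180),(241,131)),'tube':((265,281),(361,237))}.items(): print(k,[plane(f,u,.005)[0] for f,u in zip((S,D),v)])
E
```

```text
A 596 0.6502043604850769 -0.008073209784924984 0.0837584137916565 0.07793345884397945
A 516 0.6533050537109375 -0.009278996847569942 0.08306210488080978 0.07681836728585861
B 211 0.36373382806777954 0.2903854250907898 0.07671293616294861 0.06782914770589829
B 250 0.36886870861053467 0.2888615131378174 0.0715484619140625 0.0647063340056356
C 242 0.6160023212432861 0.22182205319404602 0.06180703267455101 0.054955841334364465
C 181 0.6165997982025146 0.22013963758945465 0.05978262051939964 0.05299000024149766
T 173 0.5211170315742493 -0.37934690713882446 0.04824337735772133 0.04169601782171636
T 297 0.5225332975387573 -0.38010743260383606 0.04276420921087265 0.03977966124743287
L 584 [ 0.3713 -0.2885  0.036 ] (153.1444549560547, 178.2652587890625) (24.53841209411621, 28.616601943969727)
L 1005 [ 0.3586 -0.2992  0.036 ] (173.94918823242188, 310.47882080078125) (30.33026695251465, 40.394920349121094)
M 392 [ 0.4448 -0.1206  0.03  ] (222.55686950683594, 183.99485778808594) (19.719581604003906, 23.49173927307129)
M 528 [ 0.4347 -0.1299  0.03  ] (210.11300659179688, 249.2417449951172) (21.60
[... 151 characters left out ...]
[0.4284 0.0976 0.024 ] (206.9248046875, 188.0087127685547) (14.287826538085938, 19.501811981201172)
t 161 [ 0.6235 -0.2133  0.018 ] (194.52452087402344, 234.4567413330078) (12.534172058105469, 14.591238975524902)
t 168 [ 0.6184 -0.2183  0.018 ] (292.5596008300781, 276.2611083984375) (11.52956771850586, 16.657629013061523)
red 186 [ 0.6902 -0.2382  0.018 ] (185.94247436523438, 255.4477081298828) (13.6685152053833, 15.531708717346191)
red 176 [ 0.6842 -0.2432  0.018 ] (323.1763916015625, 282.77923583984375) (11.99398422241211, 17.074748992919922)
ring [array([0.5393, 0.39  , 0.005 ]), array([0.5358, 0.3857, 0.005 ])]
tube [array([ 0.7973, -0.1001,  0.005 ]), array([ 0.8066, -0.1007,  0.005 ])]
```

```bash
python3 - <<'E'
from h import *
S=load('scene0');D=load('side0')
uvs=[((153,176),(222,183),(305,171),(195,234)),((176,307),(212,247),(208,187),(294,275))]
rows=[np.hstack([cv2.resize(f['p'][v-22:v+22,u-22:u+22],(200,200),interpolation=cv2.INTER_NEAREST) for u,v in l]) for f,l in zip((S,D),uvs)]
cv2.imwrite('pics/crops.png',np.vstack(rows)[:,:,::-1])
E
```

```text
(no output)
```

View pics/crops.png

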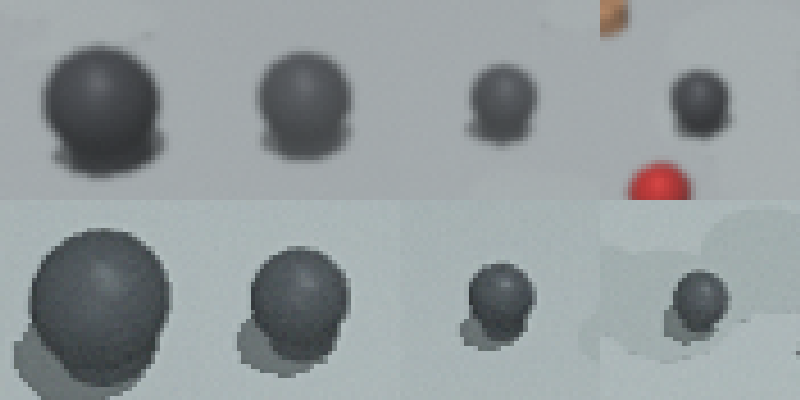

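The crops show each ball as a clean circle, with its foot and shadow merging in below. I'll fit circles to the upper contour only.

```bash
cat >> h.py <<'E'
def ballfit(f,uv,z,R,w=24):
    q,a,c=blob(f,uv,w); P0=plane(f,[uv],z)[0]; dist=np.linalg.norm(P0-f['t'])
    rp=f['K'][0,0]*R/dist
    q=q[q[:,1]<q[:,1].min()+rp].astype(float)
    A=np.c_[2*q,np.ones(len(q))]; s=np.linalg.lstsq(A,(q**2).sum(1),rcond=None)[0]
    return s[:2],np.sqrt(s[2]+s[0]**2+s[1]**2),rp
def meet(f,a,g,b):
    t1,d1=ray(f,a);t2,d2=ray(g,b);d1=d1[0];d2=d2[0]
    k=np.linalg.lstsq(np.c_[d1,-d2],t2-t1,rcond=None)[0]
    return (t1+k[0]*d1+t2+k[1]*d2)/2
E
python3 - <<'E'
from h import *
np.set_printoptions(precision=4,suppress=True)
S=load('scene0');D=load('side0')
balls={'L':((153,176),(176,307),.036,.032),'M':((222,183),(212,247),.03,.026),'S':((305,171),(208,187),.024,.02),'t':((195,234),(294,275),.018,.014)}
for k,v in balls.items():
    c=[]
    for f,uv in zip((S,D),v):
        s,rr,rp=ballfit(f,uv,v[2],v[3]); c.append(s); print(k,s,rr,rp,plane(f,s,v[2])[0])
    print(meet(S,c[0],D,c[1]))
o=r.get_obs(); R=cv2.Rodrigues(o['orientation'])[0]; print(R, cv2.Rodrigues(r.camera_model('wrist')['rotation'])[0])
E
```

```text
L [152.6078 176.5133] 12.214540279935505 11.666827691052747 [ 0.3612 -0.2895  0.036 ]
L [175.6715 306.0589] 14.775453326171483 14.737408807294772 [ 0.3617 -0.2884  0.036 ]
[ 0.362  -0.2892  0.0366]
M [222.5    182.1056] 9.650190833108512 10.029616032876598 [ 0.4352 -0.1191  0.03  ]
M [211.3343 245.735 ] 10.448343884627633 10.911692021270936 [ 0.4377 -0.119   0.03  ]
[ 0.4377 -0.1196  0.0311]
S [305.18   170.1391] 6.936095750251826 7.355649148595925 [0.4277 0.1078 0.024 ]
S [207.7017 185.8021] 6.966951827689682 7.3577163766871925 [0.4305 0.1065 0.024 ]
[0.4304 0.1065 0.0249]
t [194.2856 233.4582] 6.142514601294394 6.271200326755408 [ 0.6197 -0.2134  0.018 ]
t [293.6311 273.9978] 5.476469475448242 6.102021533009138 [ 0.6217 -0.2121  0.018 ]
[ 0.6215 -0.2133  0.0194]
[[-0.9086  0.4176 -0.0012]
 [ 0.4176  0.9086 -0.0019]
 [ 0.0003 -0.0022 -1.    ]] [[ 0.4176  0.8593  0.2953]
 [ 0.9086 -0.394  -0.1385]
 [-0.0027  0.3262 -0.9453]]
```

Request:
arm_command:
  moves:
    - [0,0,0,0,0,0.163,1]
    - [0,0,0,0,0,0.163,1]
    - [0,0,0,0,0,0.163,1]
    - [0,0,0,0,0,0.163,1]
    - [0,0,0,0,0,0.163,1]
    - [0,0,0,0,0,0.163,1]
    - [0,0,0,0,0,0.162,1]
    - [0,1,0,0,0,0,1]
    - [0,1,0,0,0,0,1]
    - [0,1,0,0,0,0,1]
    - [0,1,0,0,0,0,1]
    - [0,1,0,0,0,0,1]
  squeeze: 50

```text
time: 1.6
eef_pos: [0.3882, 0.5677, 0.2562]
orientation: [-2.222, -2.221, 0.0]
contact_force: [-0.6, -0.1, 0.3]
gripper_width: 0.0853
grasp_force: 0.0
```

Request:
arm_command:
  moves:
    - [-1,0.3,0.2,0,0,0,1]
    - [-1,0.3,0.2,0,0,0,1]
    - [-1,0.3,0.2,0,0,0,1]
    - [-1,0.3,0.2,0,0,0,1]
    - [-1,0.3,0.2,0,0,0,1]
    - [-1,0.3,0.2,0,0,0,1]
    - [-1,0.3,0.2,0,0,0,1]
    - [-1,0.3,0.2,0,0,0,1]
    - [-1,0.3,0.2,0,0,0,1]
    - [-1,0.3,0.2,0,0,0,1]
    - [-1,0,0,0,0,0,1]
    - [-1,0,0,0,0,0,1]

```text
time: 3.1
eef_pos: [0.462, 0.2667, 0.2064]
orientation: [2.221, 2.221, 0.0]
contact_force: [0.8, 0.8, -0.4]
gripper_width: 0.0853
grasp_force: 0.0
```

Request:
arm_command:
  moves:
    - [-1,0,0,0,0,0,1]
    - [-1,0,0,0,0,0,1]
    - [-1,0,0,0,0,0,1]
    - [-1,0,0,0,0,0,1]
    - [-1,0,0,0,0,0,1]
    - [-1,0,0,0,0,0,1]
    - [-1,0,0,0,0,0,1]
    - [-1,0,0,0,0,0,1]
    - [-1,0,0,0,0,0,1]
    - [-1,0,0,0,0,0,1]
    - [-1,0,0,0,0,0,1]
    - [-1,0,0,0,0,0,1]

```text
time: 4.6
eef_pos: [0.4616, -0.0337, 0.2068]
orientation: [2.221, 2.221, 0.001]
contact_force: [-0.4, 0.2, 0.2]
gripper_width: 0.0858
grasp_force: 0.0
```

```bash
python3 -c "
from h import *
o=r.get_obs();print(o['eef_pos'],cv2.Rodrigues(o['orientation'])[0].round(4),o['qpos'].round(3),o['time'],o['contact_force'])"
```

```text
[ 0.46163799 -0.03365798  0.2067822 ] [[ 1.e-04  1.e+00  7.e-04]
 [ 1.e+00 -0.e+00 -2.e-04]
 [-2.e-04  7.e-04 -1.e+00]] [-0.225 -0.087  2.032 -0.     1.196 -0.225] 4.6 [-0.38083872  0.23973239  0.21048774]
```

Request:
arm_command:
  moves:
    - [-1,-0.4,0.38,0,0,0,1]
    - [-1,-0.4,0.38,0,0,0,1]
    - [-1,-0.4,0.38,0,0,0,1]
    - [-1,-0.4,0.38,0,0,0,1]
    - [-1,-0.4,0.38,0,0,0,1]
    - [-1,-0.4,0.38,0,0,0,1]
    - [-1,-0.4,0.38,0,0,0,1]
    - [-1,-0.4,0.38,0,0,0,1]
    - [-1,-0.4,0.38,0,0,0,1]
    - [-1,-0.4,0.38,0,0,0,1]
    - [-0.21,0,0,0,0,0,1]
    - [0,0,0,0,0,0,1]

```text
time: 6.1
eef_pos: [0.3614, -0.288, 0.1117]
orientation: [2.222, 2.22, 0.001]
contact_force: [0.0, -0.3, -0.4]
gripper_width: 0.0855
grasp_force: 0.0
```

```bash
python3 -c "
from h import *
snap('wrist','w1');snap('side','side1')
f=np.load('side1.npz')
a=cv2.imread('pics/w1.png');b=cv2.resize(f['p'][190:360,90:290,::-1],(380,323));a=cv2.resize(a,(420,315))
cv2.imwrite('pics/m1.png',np.hstack([a,cv2.copyMakeBorder(b,0,0,0,0,0)[:315]]))"
```

```text
(no output)
```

View pics/m1.png

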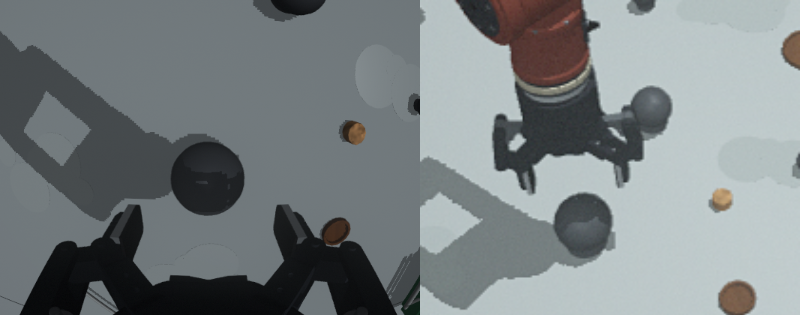

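The wrist view shows the large ball at about (208,178) in the mosaic, centred between the flat pads, which reach to the fingertips. I'll descend and grip.

Request:
arm_command:
  moves:
    - [0,0,0.7,0,0,0,1]
    - [0,0,0.7,0,0,0,1]
    - [0,0,0.7,0,0,0,1]
    - [0,0,0.6,0,0,0,1]
    - [0,0,0.3,0,0,0,1]
    - [0,0,0,0,0,0,0]
    - [0,0,0,0,0,0,0]
    - [0,0,0,0,0,0,0]
    - [0,0,0,0,0,0,0]
    - [0,0,0,0,0,0,0]
    - [0,0,0,0,0,0,0]
  squeeze: 50

```text
time: 7.58
eef_pos: [0.3609, -0.2873, 0.0368]
orientation: [-2.221, -2.221, 0.0]
contact_force: [-1.8, 2.6, 5.9]
gripper_width: 0.0621
grasp_force: 55.2
```

Request:
arm_command:
  moves:
    - [0,0,-0.2,0,0,0,0]
    - [0,0,-0.2,0,0,0,0]
    - [0,0,-0.4,0,0,0,0]
    - [0,0,-0.4,0,0,0,0]
    - [0,0,0,0,0,0,0]
    - [0,0,0,0,0,0,0]

```text
time: 8.32
eef_pos: [0.361, -0.2873, 0.0664]
orientation: [2.221, 2.221, 0.0]
contact_force: [-1.1, 0.4, -6.2]
gripper_width: 0.0621
grasp_force: 56.1
```

```bash
python3 -c "
from h import *
snap('wrist','w2');snap('side','side2');snap('scene','scene2')
f=np.load('side2.npz');g=np.load('scene2.npz')
b=cv2.resize(f['p'][230:360,100:260,::-1],(400,325));c=cv2.resize(g['p'][100:220,80:230,::-1],(400,325))
cv2.imwrite('pics/m2.png',np.hstack([b,c]))"
```

```text
(no output)
```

View pics/m2.png

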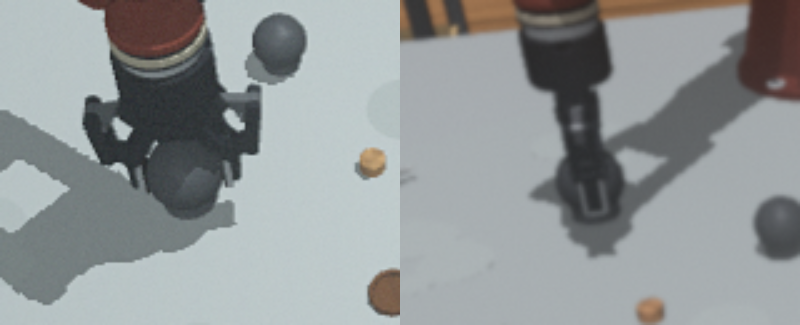

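The large ball is held between the pads and clear of the bench. I'll lift it higher and carry it to the large seat.

Request:
arm_command:
  moves:
    - [0,0,-0.6,0,0,0,0]
    - [0,0,-0.9,0,0,0,0]
    - [0,0,-0.9,0,0,0,0]
    - [0.33,0.34,0,0,0,0,0]
    - [0.6,0.63,0,0,0,0,0]
    - [0.93,0.97,0,0,0,0,0]
    - [0.93,0.97,0,0,0,0,0]
    - [0.93,0.97,0,0,0,0,0]
    - [0.93,0.97,0,0,0,0,0]
    - [0.93,0.97,0,0,0,0,0]
    - [0.93,0.97,0,0,0,0,0]
    - [0.93,0.97,0,0,0,0,0]

```text
time: 9.98
eef_pos: [0.5551, -0.0994, 0.125]
orientation: [-2.22, -2.22, 0.001]
contact_force: [0.0, -1.2, -4.4]
gripper_width: 0.062
grasp_force: 56.7
```

Request:
arm_command:
  moves:
    - [0.93,0.97,0,0,0,0,0]
    - [0.93,0.97,0,0,0,0,0]
    - [0.93,0.97,0,0,0,0,0]
    - [0.6,0.63,0,0,0,0,0]
    - [0.3,0.34,0,0,0,0,0]
    - [0,0,0,0,0,0,0]
    - [0,0,0,0,0,0,0]

```text
time: 10.85
eef_pos: [0.651, -0.0095, 0.1256]
orientation: [-2.221, -2.22, 0.002]
contact_force: [-0.9, -0.1, -4.9]
gripper_width: 0.0622
grasp_force: 56.6
```

Request:
arm_command:
  moves:
    - [0,0,0.4,0,0,0,0]
    - [0,0,0.7,0,0,0,0]
    - [0,0,0.7,0,0,0,0]
    - [0,0,0.7,0,0,0,0]
    - [0,0,0.4,0,0,0,0]
    - [0,0,0.2,0,0,0,0]
    - [0,0,0.16,0,0,0,0]
    - [0,0,0.06,0,0,0,0]
    - [0,0,0,0,0,0,0]

```text
time: 11.98
eef_pos: [0.6524, -0.0091, 0.0438]
orientation: [2.221, 2.221, 0.001]
contact_force: [-0.6, -0.8, -4.8]
gripper_width: 0.0619
grasp_force: 56.6
```

```bash
python3 -c "
from h import *
snap('wrist','w3');snap('side','side3');snap('scene','scene3')
f=np.load('side3.npz');g=np.load('scene3.npz')
b=cv2.resize(f['p'][145:275,215:375,::-1],(400,325));c=cv2.resize(g['p'][140:260,215:365,::-1],(400,325))
cv2.imwrite('pics/m3.png',np.hstack([b,c]))"
```

```text
(no output)
```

View pics/m3.png

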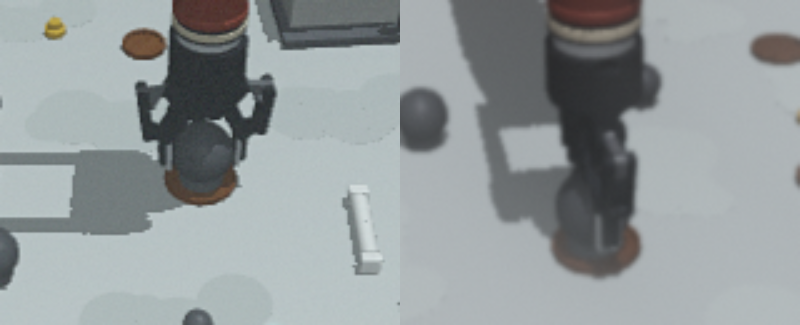

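The ball hangs centred over the large seat. I'll lower the last few millimetres.

Request:
arm_command:
  moves:
    - [0,0,0.06,0,0,0,0]
    - [0,0,0.06,0,0,0,0]
    - [0,0,0.03,0,0,0,0]
    - [0,0,0,0,0,0,0]

```text
time: 12.62
eef_pos: [0.652, -0.0091, 0.04]
orientation: [-2.221, -2.221, 0.0]
contact_force: [-2.0, -0.1, -1.0]
gripper_width: 0.0619
grasp_force: 57.0
```

Request:
arm_command:
  moves:
    - [0,0,0.02,0,0,0,0]
    - [0,0,0,0,0,0,0]
    - [0,0,0,0,0,0,0.6]
    - [0,0,0,0,0,0,1]
    - [0,0,0,0,0,0,1]
    - [0,0,0,0,0,0,1]
    - [0,0,-0.4,0,0,0,1]
    - [0,0,-0.9,0,0,0,1]
    - [0,0,-0.9,0,0,0,1]
    - [0,0,-0.9,0,0,0,1]
    - [0,0,-0.7,0,0,0,1]
    - [0,0,0,0,0,0,1]

```text
time: 14.12
eef_pos: [0.6537, -0.0093, 0.1371]
orientation: [2.219, 2.219, 0.005]
contact_force: [-0.6, -0.0, 0.6]
gripper_width: 0.086
grasp_force: 0.0
```

Request:
arm_command:
  moves:
    - [-0.4,-0.8,0,0,0,0,1]
    - [-0.5,-0.98,0,0,0,0,1]
    - [-0.5,-0.98,0,0,0,0,1]
    - [-0.5,-0.98,0,0,0,0,1]
    - [-0.5,-0.98,0,0,0,0,1]
    - [-0.5,-0.98,0,0,0,0,1]
    - [-0.5,-0.98,0.2,0,0,0,1]
    - [-0.5,-0.98,0.4,0,0,0,1]
    - [-0.5,-0.98,0.6,0,0,0,1]
    - [0,0,0.6,0,0,0,1]
    - [0,0,0,0,0,0,1]
    - [0,0,0,0,0,0,1]

```text
time: 15.62
eef_pos: [0.437, -0.119, 0.0893]
orientation: [2.22, 2.222, 0.001]
contact_force: [1.0, 0.2, -0.0]
gripper_width: 0.0851
grasp_force: 0.0
```

```bash
python3 -c "
from h import *
snap('wrist','w4');snap('side','side4');snap('scene','scene4')
f=np.load('side4.npz');g=np.load('scene4.npz')
b=cv2.resize(f['p'][145:305,175:375,::-1],(400,320));c=cv2.resize(cv2.imread('pics/w4.png'),(400,300))
c=cv2.copyMakeBorder(c,0,20,0,0,0)
cv2.imwrite('pics/m4.png',np.hstack([b,c]))"
```

```text
(no output)
```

View pics/m4.png

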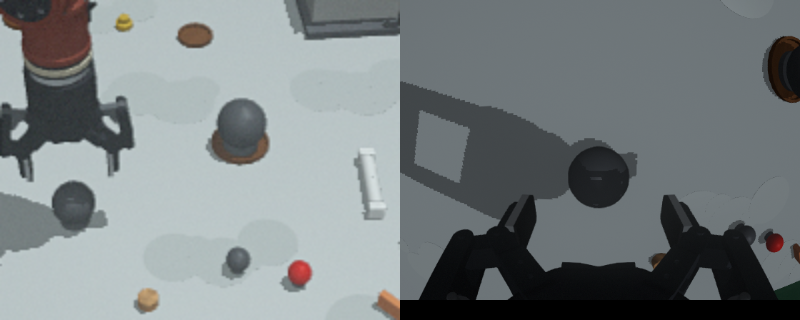

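The large ball stands upright in its seat, at about (241,130) in the left crop. The medium ball is centred between the pads at (599,177).

Request:
arm_command:
  moves:
    - [0,0,0.6,0,0,0,1]
    - [0,0,0.7,0,0,0,1]
    - [0,0,0.6,0,0,0,1]
    - [0,0,0.35,0,0,0,1]
    - [0,0,0,0,0,0,-0.4]
    - [0,0,0,0,0,0,-0.4]
    - [0,0,0,0,0,0,-0.4]
    - [0,0,0,0,0,0,-0.4]
    - [0,0,0,0,0,0,-0.4]
    - [0,0,0,0,0,0,-0.4]
    - [0,0,0,0,0,0,-0.4]
  squeeze: 45

```text
time: 17.15
eef_pos: [0.437, -0.1195, 0.0336]
orientation: [2.22, 2.22, 0.001]
contact_force: [0.5, 0.1, 4.8]
gripper_width: 0.0504
grasp_force: 47.5
```

Request:
arm_command:
  moves:
    - [0,0,-0.2,0,0,0,-0.4]
    - [0,0,-0.4,0,0,0,-0.4]
    - [0,0,-0.8,0,0,0,-0.4]
    - [0,0,-0.9,0,0,0,-0.4]
    - [0,0,-0.9,0,0,0,-0.4]
    - [0,0,-0.4,0,0,0,-0.4]
    - [0,0,0,0,0,0,-0.4]

```text
time: 18.02
eef_pos: [0.436, -0.1191, 0.1232]
orientation: [2.221, 2.221, 0.0]
contact_force: [0.3, -0.1, -3.5]
gripper_width: 0.0501
grasp_force: 47.4
```

Request:
arm_command:
  moves:
    - [0.48,-0.08,0,0,0,0,-0.4]
    - [0.96,-0.16,0,0,0,0,-0.4]
    - [0.96,-0.16,0,0,0,0,-0.4]
    - [0.96,-0.16,0,0,0,0,-0.4]
    - [0.96,-0.16,0,0,0,0,-0.4]
    - [0.96,-0.16,0,0,0,0,-0.4]
    - [0.96,-0.16,0,0,0,0,-0.4]
    - [0.96,-0.16,0,0,0,0,-0.4]
    - [0.96,-0.16,0,0,0,0,-0.4]
    - [0.96,-0.16,0,0,0,0,-0.4]
    - [0.96,-0.16,0,0,0,0,-0.4]
    - [0.96,-0.16,0,0,0,0,-0.4]

```text
time: 19.52
eef_pos: [0.3881, 0.1579, 0.1215]
orientation: [-2.22, -2.22, 0.004]
contact_force: [-0.1, -0.1, -3.1]
gripper_width: 0.0503
grasp_force: 47.4
```

Request:
arm_command:
  moves:
    - [0.96,-0.16,0,0,0,0,-0.4]
    - [0.96,-0.16,0,0,0,0,-0.4]
    - [0.96,-0.16,0,0,0,0,-0.4]
    - [0.96,-0.16,0,0,0,0,-0.4]
    - [0.96,-0.16,0,0,0,0,-0.4]
    - [0.48,-0.16,0,0,0,0,-0.4]
    - [0,0,0.4,0,0,0,-0.4]
    - [0,0,0.7,0,0,0,-0.4]
    - [0,0,0.7,0,0,0,-0.4]
    - [0,0,0.7,0,0,0,-0.4]
    - [0,0,0.3,0,0,0,-0.4]
    - [0,0,0.2,0,0,0,-0.4]

```text
time: 21.02
eef_pos: [0.3657, 0.2883, 0.0471]
orientation: [-2.222, -2.221, 0.002]
contact_force: [1.0, 0.0, -3.7]
gripper_width: 0.0501
grasp_force: 47.4
```

Request:
arm_command:
  moves:
    - [0,0,0.1,0,0,0,-0.4]
    - [0,0,0,0,0,0,-0.4]

```text
time: 21.28
eef_pos: [0.3663, 0.289, 0.0456]
orientation: [2.221, 2.221, 0.001]
contact_force: [-1.0, 0.6, -2.9]
gripper_width: 0.0499
grasp_force: 47.4
```

```bash
python3 -c "
from h import *
snap('wrist','w5');snap('side','side5');snap('scene','scene5')
f=np.load('side5.npz');g=np.load('scene5.npz')
b=cv2.resize(f['p'][90:220,110:270,::-1],(400,325));c=cv2.resize(g['p'][80:200,280:430,::-1],(400,325))
cv2.imwrite('pics/m5.png',np.hstack([b,c]))"
```

```text
(no output)
```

View pics/m5.png

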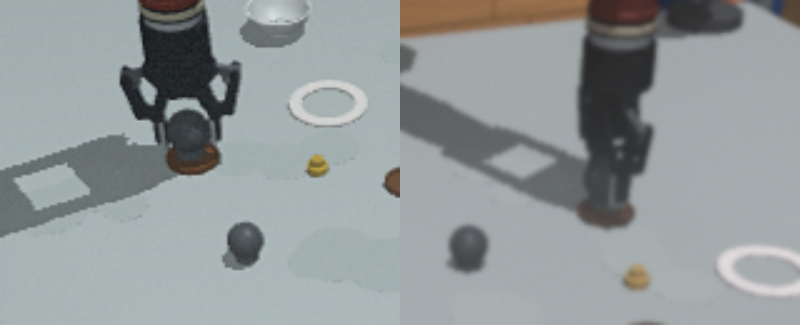

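The medium ball hangs above the medium seat, centred in both views. I'll lower it.

Request:
arm_command:
  moves:
    - [0,0,0.12,0,0,0,-0.4]
    - [0,0,0.1,0,0,0,-0.4]
    - [0,0,0.08,0,0,0,-0.4]
    - [0,0,0.04,0,0,0,-0.4]
    - [0,0,0,0,0,0,-0.4]

```text
time: 22.05
eef_pos: [0.366, 0.2889, 0.0368]
orientation: [2.221, 2.221, 0.0]
contact_force: [0.6, -0.6, -3.1]
gripper_width: 0.0503
grasp_force: 47.6
```

Request:
arm_command:
  moves:
    - [0,0,0.03,0,0,0,-0.4]
    - [0,0,0.02,0,0,0,-0.4]
    - [0,0,0,0,0,0,-0.4]

```text
time: 22.42
eef_pos: [0.3661, 0.289, 0.0366]
orientation: [-2.221, -2.222, 0.001]
contact_force: [-3.6, -1.9, 6.2]
gripper_width: 0.0499
grasp_force: 48.3
```

Request:
arm_command:
  moves:
    - [0,0,0,0,0,0,0.2]
    - [0,0,0,0,0,0,0.6]
    - [0,0,0,0,0,0,0.6]
    - [0,0,0,0,0,0,0.6]
    - [0,0,-0.4,0,0,0,0.6]
    - [0,0,-0.9,0,0,0,0.6]
    - [0,0,-0.9,0,0,0,0.6]
    - [0,0,-0.9,0,0,0,0.6]
    - [0,0,-0.3,0,0,0,0.6]
    - [0,0,0,0,0,0,0.6]

```text
time: 23.68
eef_pos: [0.3663, 0.2891, 0.1211]
orientation: [2.221, 2.221, 0.002]
contact_force: [0.2, -0.3, -0.3]
gripper_width: 0.0684
grasp_force: 0.0
```

Request:
arm_command:
  moves:
    - [-0.9,0.3,0,0,0,0,0.6]
    - [-0.9,0.32,0,0,0,0,0.6]
    - [-0.9,0.32,0,0,0,0,0.6]
    - [-0.9,0.32,0,0,0,0,0.6]
    - [-0.9,0.32,0,0,0,0,0.6]
    - [-0.9,0.32,0,0,0,0,0.6]
    - [-0.9,0.32,0.5,0,0,0,0.6]
    - [-0.9,0.32,0.6,0,0,0,0.6]
    - [-0.1,0,0.7,0,0,0,0.6]
    - [0,0,0,0,0,0,0.6]
    - [0,0,0,0,0,0,0.6]

```text
time: 25.05
eef_pos: [0.4291, 0.1066, 0.0753]
orientation: [-2.221, -2.221, 0.001]
contact_force: [0.3, 0.3, -0.3]
gripper_width: 0.0683
grasp_force: 0.0
```

```bash
python3 -c "
from h import *
snap('wrist','w6');snap('side','side6');snap('scene','scene6')
f=np.load('side6.npz');g=np.load('scene6.npz')
b=cv2.resize(f['p'][90:250,110:310,::-1],(400,320));c=cv2.resize(cv2.imread('pics/w6.png'),(400,300))
c=cv2.copyMakeBorder(c,0,20,0,0,0)
cv2.imwrite('pics/m6.png',np.hstack([b,c]))"
```

```text
(no output)
```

View pics/m6.png

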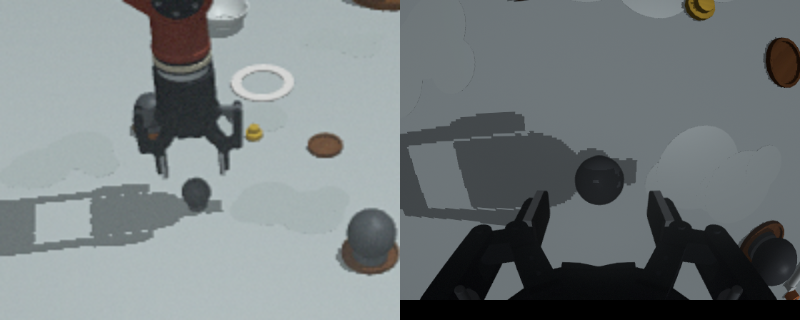

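The small ball is centred between the pads. I'll grip it.

Request:
arm_command:
  moves:
    - [0,0,0.6,0,0,0,0.6]
    - [0,0,0.6,0,0,0,0.6]
    - [0,0,0.35,0,0,0,0.6]
    - [0,0,0.2,0,0,0,0.6]
    - [0,0,0,0,0,0,-0.6]
    - [0,0,0,0,0,0,-0.6]
    - [0,0,0,0,0,0,-0.6]
    - [0,0,0,0,0,0,-0.6]
    - [0,0,0,0,0,0,-0.6]
    - [0,0,0,0,0,0,-0.6]
  squeeze: 35

```text
time: 26.45
eef_pos: [0.43, 0.1064, 0.0322]
orientation: [2.221, 2.221, 0.001]
contact_force: [0.1, -1.2, 0.1]
gripper_width: 0.0379
grasp_force: 35.4
```

Request:
arm_command:
  moves:
    - [0,0,-0.2,0,0,0,-0.6]
    - [0,0,-0.4,0,0,0,-0.6]
    - [0,0,-0.8,0,0,0,-0.6]
    - [0,0,-0.9,0,0,0,-0.6]
    - [0,0,-0.7,0,0,0,-0.6]
    - [0,0,0,0,0,0,-0.6]

```text
time: 27.2
eef_pos: [0.4308, 0.1066, 0.1086]
orientation: [2.22, 2.22, 0.005]
contact_force: [0.0, 0.2, -2.3]
gripper_width: 0.0379
grasp_force: 35.5
```

Request:
arm_command:
  moves:
    - [0.3,0.5,0,0,0,0,-0.6]
    - [0.58,0.94,0,0,0,0,-0.6]
    - [0.58,0.94,0,0,0,0,-0.6]
    - [0.58,0.94,0,0,0,0,-0.6]
    - [0.58,0.94,0,0,0,0,-0.6]
    - [0.58,0.94,0,0,0,0,-0.6]
    - [0.58,0.94,0,0,0,0,-0.6]
    - [0.58,0.94,0,0,0,0,-0.6]
    - [0.2,0.35,0,0,0,0,-0.6]
    - [0,0,0,0,0,0,-0.6]

```text
time: 28.45
eef_pos: [0.615, 0.2206, 0.1055]
orientation: [-2.22, -2.221, 0.003]
contact_force: [-0.4, -0.2, -1.9]
gripper_width: 0.038
grasp_force: 35.6
```

Request:
arm_command:
  moves:
    - [0,0,0.5,0,0,0,-0.6]
    - [0,0,0.7,0,0,0,-0.6]
    - [0,0,0.7,0,0,0,-0.6]
    - [0,0,0.4,0,0,0,-0.6]
    - [0,0,0.2,0,0,0,-0.6]
    - [0,0,0.05,0,0,0,-0.6]
    - [0,0,0,0,0,0,-0.6]

```text
time: 29.32
eef_pos: [0.6158, 0.2206, 0.0436]
orientation: [2.221, 2.221, 0.002]
contact_force: [-0.1, 0.7, -1.5]
gripper_width: 0.0382
grasp_force: 35.6
```

```bash
python3 -c "
from h import *
snap('wrist','w7');snap('side','side7');snap('scene','scene7')
f=np.load('side7.npz');g=np.load('scene7.npz')
b=cv2.resize(f['p'][90:220,190:350,::-1],(400,325));c=cv2.resize(g['p'][120:240,300:450,::-1],(400,325))
cv2.imwrite('pics/m7.png',np.hstack([b,c]))"
```

```text
(no output)
```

View pics/m7.png

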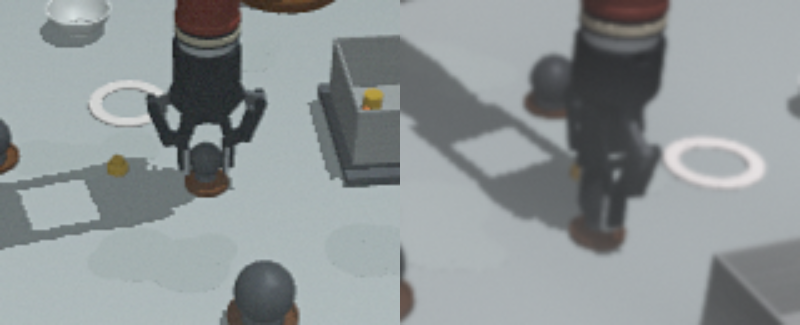

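The small ball is over the small seat, and the medium ball stands in its own seat behind it. I'll lower it.

Request:
arm_command:
  moves:
    - [0,0,0.12,0,0,0,-0.6]
    - [0,0,0.1,0,0,0,-0.6]
    - [0,0,0.08,0,0,0,-0.6]
    - [0,0,0.03,0,0,0,-0.6]
    - [0,0,0,0,0,0,-0.6]

```text
time: 30.1
eef_pos: [0.6151, 0.2204, 0.0352]
orientation: [-2.221, -2.221, 0.001]
contact_force: [-2.8, -0.5, 2.8]
gripper_width: 0.0384
grasp_force: 35.9
```

Request:
arm_command:
  moves:
    - [0,0,0,0,0,0,-0.1]
    - [0,0,0,0,0,0,0.3]
    - [0,0,0,0,0,0,0.3]
    - [0,0,0,0,0,0,0.3]
    - [0,0,-0.4,0,0,0,0.3]
    - [0,0,-0.9,0,0,0,0.3]
    - [0,0,-0.9,0,0,0,0.3]
    - [0,0,-0.9,0,0,0,0.3]
    - [0,0,-0.9,0,0,0,0.3]
    - [0,0,-0.4,0,0,0,0.3]
    - [-0.5,0,0,0,0,0,0.2]
    - [-0.94,0,0,0,0,0,0.2]

```text
time: 31.6
eef_pos: [0.6143, 0.1835, 0.1436]
orientation: [-2.219, -2.222, 0.003]
contact_force: [-0.1, -0.8, -1.0]
gripper_width: 0.0512
grasp_force: 0.0
```

Request:
arm_command:
  moves:
    - [-1,0,0,0,0,0,0.1]
    - [-1,0,0,0,0,0,0.1]
    - [-1,0,0,0,0,0,0.1]
    - [-1,0,0,0,0,0,0.1]
    - [-1,0,0,0,0,0,0.1]
    - [-1,0,0,0,0,0,0.1]
    - [-1,0,0,0,0,0,0.1]
    - [-1,0,0,0,0,0,0.1]
    - [-1,0,0,0,0,0,0.1]
    - [-1,0,0,0,0,0,0.1]
    - [-1,0,0,0,0,0,0.1]
    - [-1,0,0,0,0,0,0.1]

```text
time: 33.1
eef_pos: [0.6133, -0.1178, 0.143]
orientation: [-2.221, -2.218, 0.003]
contact_force: [0.4, 0.0, -0.4]
gripper_width: 0.047
grasp_force: 0.0
```

Request:
arm_command:
  moves:
    - [-1,0,0,0,0,0,0.1]
    - [-1,0.1,0,0,0,0,0.1]
    - [-1,0.1,0,0,0,0,0.1]
    - [-0.9,0.04,0.4,0,0,0,0.1]
    - [0,0,0.8,0,0,0,0.1]
    - [0,0,0.8,0,0,0,0.1]
    - [0,0,0.5,0,0,0,0.1]
    - [0,0,0,0,0,0,0.1]

```text
time: 34.1
eef_pos: [0.6198, -0.2115, 0.0798]
orientation: [-2.217, -2.22, 0.002]
contact_force: [0.0, 0.2, 0.2]
gripper_width: 0.0469
grasp_force: 0.0
```

```bash
python3 -c "
from h import *
snap('wrist','w8');snap('side','side8');snap('scene','scene8')
f=np.load('side8.npz');g=np.load('scene8.npz')
b=cv2.resize(f['p'][140:300,200:400,::-1],(400,320));c=cv2.resize(cv2.imread('pics/w8.png'),(400,300))
c=cv2.copyMakeBorder(c,0,20,0,0,0)
cv2.imwrite('pics/m8.png',np.hstack([b,c]))"
```

```text
(no output)
```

View pics/m8.png

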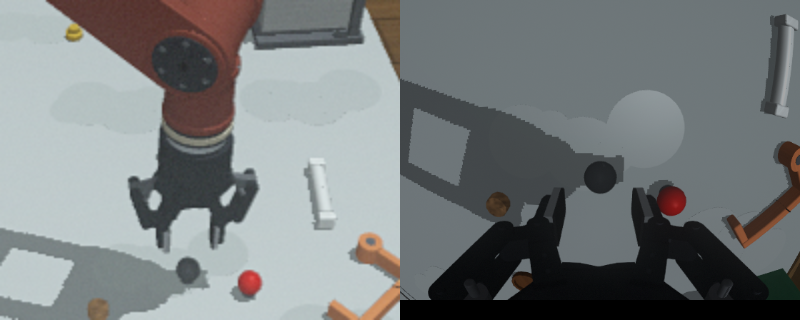

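The tiny ball is centred between the pads at (600,178), and the red look-alike at (672,200) is outside the right finger. I'll narrow the opening slightly and go down.

Request:
arm_command:
  moves:
    - [0,0,0,0,0,0,-0.05]
    - [0,0,0.6,0,0,0,-0.05]
    - [0,0,0.6,0,0,0,-0.05]
    - [0,0,0.4,0,0,0,-0.05]
    - [0,0,0.3,0,0,0,-0.05]
    - [0,0,0,0,0,0,-0.8]
    - [0,0,0,0,0,0,-0.8]
    - [0,0,0,0,0,0,-0.8]
    - [0,0,0,0,0,0,-0.8]
    - [0,0,0,0,0,0,-0.8]
  squeeze: 25

```text
time: 35.5
eef_pos: [0.6214, -0.2131, 0.0351]
orientation: [2.221, 2.221, 0.0]
contact_force: [0.3, -0.3, -0.5]
gripper_width: 0.026
grasp_force: 24.6
```

Request:
arm_command:
  moves:
    - [0,0,-0.2,0,0,0,-0.8]
    - [0,0,-0.4,0,0,0,-0.8]
    - [0,0,-0.8,0,0,0,-0.8]
    - [0,0,-0.9,0,0,0,-0.8]
    - [0,0,-0.7,0,0,0,-0.8]
    - [0,0,0,0,0,0,-0.8]

```text
time: 36.25
eef_pos: [0.6232, -0.214, 0.1133]
orientation: [2.217, 2.217, 0.003]
contact_force: [-0.0, -0.5, -0.5]
gripper_width: 0.0263
grasp_force: 24.6
```

Request:
arm_command:
  moves:
    - [-0.4,-0.24,0,0,0,0,-0.8]
    - [-0.8,-0.48,0,0,0,0,-0.8]
    - [-0.8,-0.48,0,0,0,0,-0.8]
    - [-0.8,-0.48,0,0,0,0,-0.8]
    - [-0.8,-0.48,0,0,0,0,-0.8]
    - [-0.8,-0.48,0,0,0,0,-0.8]
    - [-0.8,-0.48,0,0,0,0,-0.8]
    - [-0.8,-0.48,0,0,0,0,-0.8]
    - [-0.68,-0.38,0,0,0,0,-0.8]
    - [0,0,0,0,0,0,-0.8]

```text
time: 37.5
eef_pos: [0.5211, -0.3816, 0.1099]
orientation: [2.224, 2.219, 0.0]
contact_force: [0.2, 0.3, -1.3]
gripper_width: 0.0263
grasp_force: 24.7
```

Request:
arm_command:
  moves:
    - [0,0,0.5,0,0,0,-0.8]
    - [0,0,0.7,0,0,0,-0.8]
    - [0,0,0.7,0,0,0,-0.8]
    - [0,0,0.4,0,0,0,-0.8]
    - [0,0,0.1,0,0,0,-0.8]
    - [0,0,0,0,0,0,-0.8]
    - [0,0,0,0,0,0,-0.8]

```text
time: 38.38
eef_pos: [0.5223, -0.3806, 0.0507]
orientation: [2.22, 2.22, 0.0]
contact_force: [0.5, -0.9, -0.6]
gripper_width: 0.0257
grasp_force: 24.7
```

```bash
python3 -c "
from h import *
snap('wrist','w9');snap('side','side9');snap('scene','scene9')
f=np.load('side9.npz');g=np.load('scene9.npz')
b=cv2.resize(f['p'][270:400,180:340,::-1],(400,325));c=cv2.resize(g['p'][140:260,50:200,::-1],(400,325))
cv2.imwrite('pics/m9.png',np.hstack([b,c]))"
```

```text
(no output)
```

View pics/m9.png

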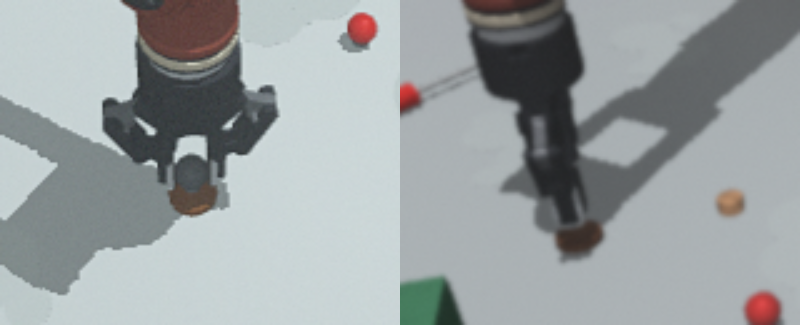

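The tiny ball is held about 13 mm above its seat and centred. I'll lower it.

Request:
arm_command:
  moves:
    - [0,0,0.2,0,0,0,-0.8]
    - [0,0,0.12,0,0,0,-0.8]
    - [0,0,0.1,0,0,0,-0.8]
    - [0,0,0.06,0,0,0,-0.8]
    - [0,0,0.02,0,0,0,-0.8]
    - [0,0,0,0,0,0,-0.8]

```text
time: 39.28
eef_pos: [0.5218, -0.3801, 0.0373]
orientation: [2.221, 2.221, -0.0]
contact_force: [-0.4, -0.4, -1.5]
gripper_width: 0.026
grasp_force: 24.7
```

Request:
arm_command:
  moves:
    - [0,0,0.03,0,0,0,-0.8]
    - [0,0,0,0,0,0,-0.8]

```text
time: 39.52
eef_pos: [0.5217, -0.3801, 0.0366]
orientation: [2.221, 2.221, -0.0]
contact_force: [-0.2, 0.0, -0.2]
gripper_width: 0.0259
grasp_force: 24.7
```

Request:
arm_command:
  moves:
    - [0,0,0.03,0,0,0,-0.8]
    - [0,0,0,0,0,0,-0.8]
    - [0,0,0,0,0,0,-0.8]

```text
time: 39.9
eef_pos: [0.5219, -0.3802, 0.0362]
orientation: [2.221, 2.221, -0.0]
contact_force: [-0.3, 0.1, 2.9]
gripper_width: 0.026
grasp_force: 24.8
```

```bash
python3 -c "
from h import *
snap('side','side10')
f=np.load('side10.npz')
for _ in range(4): r.read_camera('side');o=r.get_obs();print(o['contact_force'].round(2),o['eef_pos'].round(4))
b=cv2.resize(f['p'][310:370,220:300,::-1],(560,420),interpolation=cv2.INTER_CUBIC)
cv2.imwrite('pics/m10.png',b)"
```

```text
[-1.12  0.85  3.9 ] [ 0.5219 -0.3803  0.0362]
[-1.59  1.01  3.71] [ 0.5219 -0.3803  0.0362]
[-0.55  1.22  3.72] [ 0.5219 -0.3802  0.0362]
[-0.97  0.95  5.19] [ 0.5219 -0.3803  0.0362]
```

View pics/m10.png

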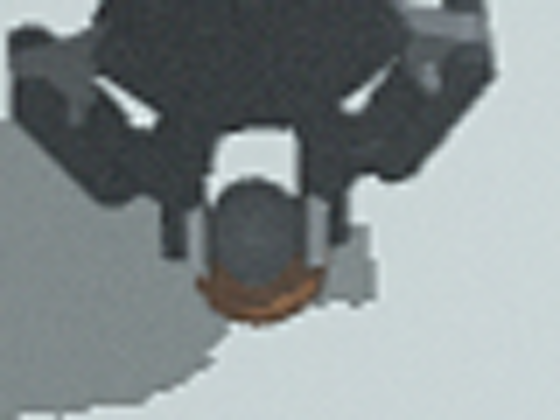

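The tiny ball sits in its cup with about 4 N of contact. I'll release it and lift away.

Request:
arm_command:
  moves:
    - [0,0,0,0,0,0,-0.3]
    - [0,0,0,0,0,0,0]
    - [0,0,0,0,0,0,0]
    - [0,0,0,0,0,0,0]
    - [0,0,-0.3,0,0,0,0]
    - [0,0,-0.8,0,0,0,0]
    - [0,0,-0.9,0,0,0,0]
    - [0,0,-0.9,0,0,0,0]
    - [0,0,-0.9,0,0,0,0]
    - [0,0,-0.9,0,0,0,0]
    - [0,0,-0.9,0,0,0,0]
    - [0,0,0,0,0,0,0]

```text
time: 41.65
eef_pos: [0.5235, -0.3816, 0.1803]
orientation: [2.216, 2.216, 0.001]
contact_force: [-0.6, 0.4, 0.4]
gripper_width: 0.0427
grasp_force: 0.0
```

```bash
python3 -c "
from h import *
np.set_printoptions(precision=4,suppress=True)
snap('side','side11');snap('scene','scene11')
S=load('scene11');D=load('side11')
P=dict(L=(.652,-.009,.039,.032),M=(.366,.289,.033,.026),S=(.616,.2205,.027,.02),t=(.522,-.38,.021,.014))
for k,(x,y,z,R) in P.items():
    c=[]
    for f in (S,D):
        Rm=cv2.Rodrigues(f['R'])[0]; q=f['K']@(Rm.T@(np.array([x,y,z])-f['t'])); uv=tuple(int(round(a)) for a in q[:2]/q[2])
        try: c.append(ballfit(f,uv,z,R)[0])
        except Exception as e: print(k,e)
    if len(c)==2: print(k,meet(S,c[0],D,c[1]))
b=cv2.resize(D['p'][100:390,140:400,::-1],(400,446));c=cv2.resize(S['p'][120:300,80:460,::-1],(400,190))
cv2.imwrite('pics/m11.png',np.hstack([b,cv2.copyMakeBorder(c,0,256,0,0,0)]))"
```

```text
L [0.6311 0.0088 0.0478]
M [0.3492 0.3058 0.043 ]
S [0.5959 0.2272 0.0072]
t [ 0.5318 -0.3768 -0.014 ]
```

View pics/m11.png

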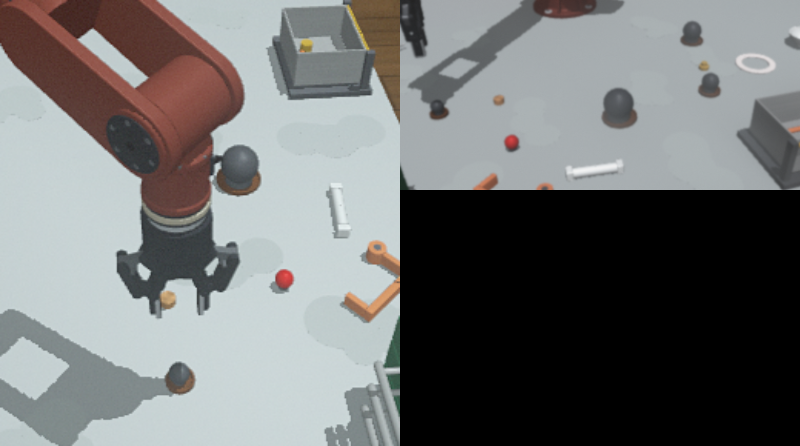

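All four balls appear seated. The circle fits above were spoiled by the seats and the arm merging with the balls, so I'll check with depth before handing in.

```bash
python3 -c "
from h import *
np.set_printoptions(precision=4,suppress=True)
f=load('scene11'); R=cv2.Rodrigues(f['R'])[0]
v,u=np.mgrid[:420,:560]; d=f['d']
P=(np.stack([(u-f['K'][0,2])/f['K'][0,0]*d,(v-f['K'][1,2])/f['K'][1,1]*d,d],-1)@R.T+f['t'])
for k,(x,y,z,r_) in dict(L=(.652,-.009,.039,.032),M=(.366,.289,.033,.026),S=(.616,.2205,.027,.02),t=(.522,-.38,.021,.014)).items():
    m=(np.hypot(P[...,0]-x,P[...,1]-y)<r_+.008)&(P[...,2]>z-r_*.3)&(P[...,2]<.09)&(d>0); q=P[m]
    from scipy.optimize import least_squares
    s=least_squares(lambda c:np.linalg.norm(q-c,axis=1)-r_,[x,y,z],loss='soft_l1',f_scale=.001).x
    print(k,len(q),s,'expected',x,y,z)
"
```

```text
L 613 [ 0.6506 -0.0115  0.0404] expected 0.652 -0.009 0.039
M 224 [0.3651 0.2887 0.0346] expected 0.366 0.289 0.033
S 198 [0.6138 0.2207 0.0286] expected 0.616 0.2205 0.027
t 117 [ 0.5208 -0.381   0.022 ] expected 0.522 -0.38 0.021
```

All four ball centres are within about 3 mm of where they should be, standing upright in their seats.

```bash
python3 -c "
from station import r
print(r.hand_in())"
```

```text
the job is handed in; nothing more can be done
None
```

All four gray balls are stowed upright, each on the seat of its own size; the dial ring, magnet tube and red ball were not touched, and the job was handed in at about 42 s of the 125 s limit.

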